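Pin the drill jig's gate shut and take its chip gap with the taper gauge

ROBOT

A 7-joint arm with a two-finger parallel gripper is mounted at the origin on a cart in front of the work surface, level with it; the furniture and walls round the work are solid. World frame = base frame: x ahead of the robot, y to its left, z up, the work surface at z = 0. Lengths are in m, angles in rad, forces in N, time in s.
With the tool pointing down it reaches from about 0.425 to 1.025 m from the base axis. Payload 9.4 kg.
Tool frame: the origin (TCP) lies at the very end of the fingers, on their centre line; the grasp point (between the pads) lies 19 mm behind it (robot.grasp_offset is the distance from the TCP to the grasp point, in m); z points along the fingers, y is the line along which they close (so a half turn about z gives the same grasp; the last joint's range is limited). The gripper opens to 93 mm and grips with 3 to 60 N. Pads are 15 mm wide; open, the fingers measure 128 mm over their backs; the gripper's body (75 mm by 188 mm) begins 65 mm behind the grasp point.
Start: joints at [1.056, 0.599, -0.003, 1.599, 0.002, 0.943, -0.08], TCP at [0.307, -0.657, 0.219] pointing down, gripper open.
Joint ranges: [-2.57, 2.57], [-0.35, 1.97], [-1.29, 1.29], [0.11, 2.56], [-1.05, 4.19], [0.11, 1.86], [-2.63, 2.63]. Speed limits (rad/s): [2.22, 2.22, 3.01, 3.01, 3.14, 3.14, 3.14].

INTERFACE

Orientations are given as a unit quaternion [x, y, z, w].
In Python, from station import sense, eyes, order, models, robot gives the robot as it stands.
- The arm moves only by the tool apply_moves, never from a script. Its arguments are lists of equal length, an entry for each row: "dr": the turn, a rotation vector about the tool's x, y, z in rad, a list of three; "delta_pos": the shift along the tool's x, y, z in cm, a list of three; "claw": the finger opening in cm, from 0 to 9.3. A call has 1 to 12 rows; each row shifts and turns the commanded pose from where the row before left it, along the tool's axes as they then stand; what a row does not reach is not made up. A row lasts 1/12 s, in which the tool goes at most 41.7 mm and 7.16 degrees, less where a joint would pass 70% of its speed; a pose out of reach is approached as far as the arm can. A call is refused whole if a number of a shift passes 4.17 or a number of a turn 0.125, either way. A call with a gripper value outside its range is refused whole. The fingers move at their own pace and stop on an object; the grip force is fixed at half the most. Time passes only in rows, so rows that do not move let the fingers close. It gives the time, the measured TCP pose, the force, the opening and the grip force at its end, in the units of the state.
- sense(): the state, without advancing time (a new reading comes with each control period).
- eyes.camera(name): name is "scene" or "top" or "wrist"; returns a dict with "color" (384x512x3 uint8, red, green, blue), "fx", "fy", "cx", "cy" (pixels), "rvec" (rotation vector, rad) and "tvec" (3), from world to camera coordinates, as OpenCV has them. Camera axes: x right, y down, z forward; pixel columns grow to the right and rows downward; lengths in m; the calibration is good to about 2 mm. The wrist camera is an equidistant fisheye: a pixel r from the principal point sees the ray r / f radians off the axis. A picture is of the moment at which its call begins. There is no depth.
- order.close_job(): hands the job in; it is judged then, once.
Trained networks look in a picture, given as the dict that the camera call returned (one of the last four; its "shot" number tells which), for a name from the list of things; names that differ only in an ending like _2 or _b are one class to them, and where a whole thing is asked for, a point or a joint stands for the part that bears it (a point fixed in the world has none). Each returns a list of dicts, best first, with "conf" (0 to 1); they miss things now and then, are a little off and sometimes report something else, mostly with a low value. They report only what shows in the picture. A call takes as long as a camera call. They do not tell look-alikes from the thing itself.
- models.boxes_of(name, picture): "box" ([left, top, width, height] in pixels, round what is visible of it).
- models.silhouettes(name, picture): "region" (384x512 bool, what is visible of it) and "box" ([left, top, width, height] in pixels, round what is visible of it).
The state is a dict: "time": time; "joints": joint angles; "joint_vel": joint speeds; "joint_efforts": joint torques, N m; "eef_pos": TCP position; "eef_rot": TCP orientation; "wrist_force": force on the tool from outside, world axes, zero at the start; "ft_torque": the same for the moment, N m; "width": finger opening in m; "gripper_force": force on a finger pad.
Only numpy, scipy, OpenCV 4.12 (cv2) and the standard library are available. Lean on these libraries where they do the work, as an engineer would, in place of code of your own. Each camera call takes 0.05 s, during which the arm holds its last target. There are 200 camera calls.

TASK

Swing the drill jig's gate shut against its stop and lock it by dropping the loose pin all the way down through the gate's tongue into the base. Then take the taper gauge out of its stand and lower its blade, upright, into the gap between the gate and the clamped wooden block until it drags snugly on both faces - a light push, no jamming - and finish like that, still gripping the gauge and holding it at that depth so the gap can be read. Leave the pin in place and do not push the other things on the bench about.

Things in the scene. Friction and masses are not known exactly. Their poses are not given: they have to be found in the camera images.
- jig: Drill jig screwed to the bench: dark iron base 140 (x) x 210 (y) x 16 mm, wooden block clamped on it, aluminium gate on the robot's side (-x) of the block, locking lug at the +y end. Origin: centre of its underside; x from gate to block, y along the shut gate from hinge to tongue, z up. Hinge axis at (-27, -60) mm. Nothing on it is higher than 84 mm; side clamp with knob at y -30 to -92.
- gate (a joint): Opening angle of the gate about its vertical hinge post, rad: 0 = shut against the fixed stop, positive = free end swung away from the block, towards -x of the jig; range 0 to 0.95. Friction about 0.12 N m; it stays where it is left. Pinned, it has up to about 0.02 rad of play.
- gate_plate: The gate: upright plate 12 mm thick, 23 to 84 mm above the bench. Origin: on the hinge axis at bench height; +y along the plate to the free end (plate y 12 to 100 mm, then a flat tongue 36 mm wide, z 43 to 55 mm, with the pin hole), +x towards the block (inner face x = 6 mm, its top 7 mm bevelled back 5 mm as lead-in; outer face x = -6 mm, with a drill bush 25 mm across, 4 mm proud, at y = 60 mm).
- gate_hole (a point): Centre of the upper mouth of the pin hole in the gate's tongue, 55 mm above the bench, 135 mm from the hinge axis; vertical through hole 11.5 mm across, mouth widened 2 mm.
- gate_push (a point): Point on the outer face of the gate, 90 mm from the hinge axis, 60 mm above the bench: push here, square to the plate, to shut it.
- lug_hole (a point): Centre of the upper mouth of the matching hole in the base's lug, 42 mm above the bench, 11.5 mm across, 26 mm deep; right under gate_hole when the gate is shut.
- slot_mouth (a point): Fixed point of the jig at the top of the gap between shut gate and block, 84 mm above the bench, midway along the block, 3.5 mm from the gate's inner face: aim the middle of the gauge's tip here. The gap lies along jig y, 60 mm long, 68 mm deep down to the base plate, and 6 to 8 mm wide (differs from run to run, so its true middle lies up to 1 mm from here).
- work: The wooden block being drilled, 60 x 60 x 60 mm, clamped fast in the jig, underside 24 mm and top 84 mm above the bench; origin at the centre of its underside.
- pin: Loose steel locking pin, upright in its stand: shank 10 mm across, 37 mm long with a tapered nose of 9 mm; above it a fluted cylindrical head 20 mm across, 26 mm tall, to grip (37 to 63 mm above the tip). Origin at the tip, z up the pin. About 60 g. Fully home, its head sits on the tongue and its tip is 18 mm above the bench.
- pin_tip (a point): Lower end of the pin.
- pin_head (a point): Top centre of the pin's head, 63 mm above its tip.
- pin_stand: Wooden block 60 x 60 x 46 mm, fixed, with the pin's parking hole (13 mm across) in the middle; the pin's head rests on it. Origin: centre of its underside.
- gauge: Taper gauge, upright in its stand: steel blade 22 mm wide (its y), 72 mm long, 2 mm thick (its x) at the tip to 10 mm at the handle, 1 in 9; dark wooden handle 16.5 (x) x 26 (y) mm, 72 to 108 mm above the tip. Origin: middle of the tip, z to the handle. About 100 g. It enters the gap with its x along the jig's x (either way round), drags from 30 to 62 mm down and grows tight over a few mm.
- gauge_tip (a point): Middle of the gauge's lower edge.
- gauge_grip (a point): Middle of the gauge's handle, 90 mm above the tip: grip here.
- gauge_stand: Light wooden block 50 (x) x 70 (y) x 46 mm, fixed, with the gauge's slot; the gauge's tip stands in it 2 mm above the bench: lift straight up at least 50 mm. Origin: centre of its underside; the gauge's x lies along its x.
- match_box: Bystander: small box, 58 x 37 x 17 mm, lying in front of the jig.
- secateurs: Bystander: secateurs with red handles, 189 x 53 x 17 mm, lying right of the jig.
Mind the look-alikes: they are no part of the job. Leave any blue look-alike of the gauge alone.

How it is judged:
By the outcome, as a careful person would: the job done as asked, in the order asked, and still so for the second after the job is handed in, while the arm keeps its last pose, push and grip.
It also fails if it takes over 72 s, if anything falls off the work surface, if the arm or the gripper's body presses on something with over 40 N, if the wrist force passes 120 N, or if a joint passes its speed limit or range.

## Working session

There is one attempt and no reset: what is moved stays moved. The work goes in short steps, Python scripts to look and compute and a tool call to move; the robot and the scene stay as the last step left them, time stands still between calls to the robot, and variables do not carry over. Pictures are saved under pics/ and viewed, at most 10 in all, crops included, and the job is handed in when it is done.

Besides the shell and the picture viewer there is one more tool, called after "Emit:" as a command line: name --argument value ..., lists and objects as JSON in quotes. apply_moves: Moves the arm, as the interface text tells. Its arguments: {"type":"object","properties":{"dr":{"type":"array"},"delta_pos":{"type":"array"},"claw":{"type":"array"}},"required":["dr","delta_pos","claw"]}

```bash
mkdir -p pics; ls
cat > h.py <<'E'
import numpy as np, cv2
from scipy.spatial.transform import Rotation as R
from station import sense, eyes, order, models, robot
def save(p,n,crop=None,s=1):
    im=p["color"][:,:,::-1]
    if crop: l,t,w,h=crop; im=im[t:t+h,l:l+w]
    cv2.imwrite(f"pics/{n}.png",cv2.resize(im,None,fx=s,fy=s,interpolation=cv2.INTER_CUBIC))
def cam(p):
    M=R.from_rotvec(p["rvec"]).as_matrix(); return M,np.array(p["tvec"])
def proj(p,X,fish=False):
    M,t=cam(p); c=M@np.asarray(X,float)+t
    if fish:
        r=np.hypot(c[0],c[1]); th=np.arctan2(r,c[2]); return np.array([p["cx"]+p["fx"]*th*c[0]/r,p["cy"]+p["fy"]*th*c[1]/r])
    return np.array([p["cx"]+p["fx"]*c[0]/c[2],p["cy"]+p["fy"]*c[1]/c[2]])
def ray(p,uv,fish=False):
    M,t=cam(p); a=(uv[0]-p["cx"])/p["fx"]; b=(uv[1]-p["cy"])/p["fy"]
    if fish:
        th=np.hypot(a,b); d=np.array([a/th*np.sin(th),b/th*np.sin(th),np.cos(th)])
    else: d=np.array([a,b,1.])
    d=M.T@d; return -M.T@t, d/np.linalg.norm(d)
def atz(p,uv,z,fish=False):
    o,d=ray(p,uv,fish); return o+d*(z-o[2])/d[2]
def tri(rs):
    A=sum(np.eye(3)-np.outer(d,d) for o,d in rs); b=sum((np.eye(3)-np.outer(d,d))@o for o,d in rs); return np.linalg.solve(A,b)
E
python3 - <<'E'
from h import *
np.set_printoptions(precision=3,suppress=True)
ps={n:eyes.camera(n) for n in("scene","top")}
canv=[]
for n,p in ps.items():
    canv.append(p["color"]); M,t=cam(p); print(n,-M.T@t,M[2],p["fx"],p["cx"],p["cy"])
    for k in("jig","gate_plate","work","pin","pin_stand","gauge","gauge_stand","match_box","secateurs"):
        print(k,[(np.round(b["box"]).astype(int).tolist(),round(b["conf"],2)) for b in models.boxes_of(k,p)[:4]])
    save(p,n+"0",None,1.56)
s=sense();print(s["time"],s["eef_pos"],s["eef_rot"],s["width"])
E
```

```text
pics
scene [-0.035  0.907  0.667] [ 0.477 -0.701 -0.53 ] 437.6286747667304 254.33035389436196 194.52924825122628
jig [([206, 166, 78, 62], 0.81)]
gate_plate [([263, 172, 15, 40], 0.97)]
work [([229, 167, 31, 33], 0.88)]
pin [([264, 170, 16, 45], 0.45), ([167, 231, 5, 16], 0.41), ([199, 247, 30, 41], 0.34)]
pin_stand []
gauge [([240, 249, 17, 46], 0.77), ([216, 265, 13, 40], 0.72), ([167, 257, 15, 49], 0.72)]
gauge_stand [([200, 250, 26, 38], 0.58)]
match_box [([280, 238, 17, 21], 0.86)]
secateurs [([275, 158, 45, 12], 0.7)]
top [0.267 0.137 1.254] [ 0.177 -0.005 -0.984] 460.4555954859894 258.47134458143506 189.8954728965705
jig [([240, 136, 83, 74], 0.61)]
gate_plate [([256, 164, 56, 45], 0.91)]
work [([269, 142, 28, 30], 0.64)]
pin [([169, 150, 7, 6], 0.42)]
pin_stand [([160, 146, 27, 24], 0.58)]
gauge [([164, 230, 12, 10], 0.57), ([142, 223, 12, 15], 0.49), ([127, 191, 14, 8], 0.49)]
gauge_stand [([158, 191, 29, 21], 0.88)]
match_box [([223, 227, 24, 20], 0.72)]
secateurs [([366, 148, 28, 62], 0.98)]
1.0 [ 0.307 -0.657  0.219] [ 0.976  0.217 -0.     0.   ] 0.0932466595488682
```

Run:
```python
import cv2
a=cv2.imread("pics/scene0.png");b=cv2.imread("pics/top0.png")
f=1.56
def c(im,l,t,w,h,s): return cv2.resize(im[int(t*f):int((t+h)*f),int(l*f):int((l+w)*f)],(int(w*s),int(h*s)),interpolation=cv2.INTER_CUBIC)
cv2.imwrite("pics/s1.png",c(a,150,140,190,170,4.2/1.2)); cv2.imwrite("pics/t1.png",c(b,110,120,225,140,3.5))
```

```text
(no output)
```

View pics/s1.png

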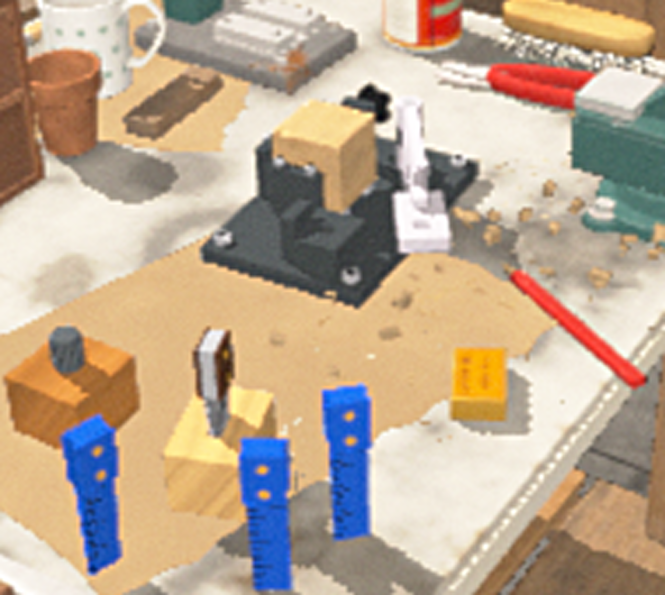

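View pics/t1.png

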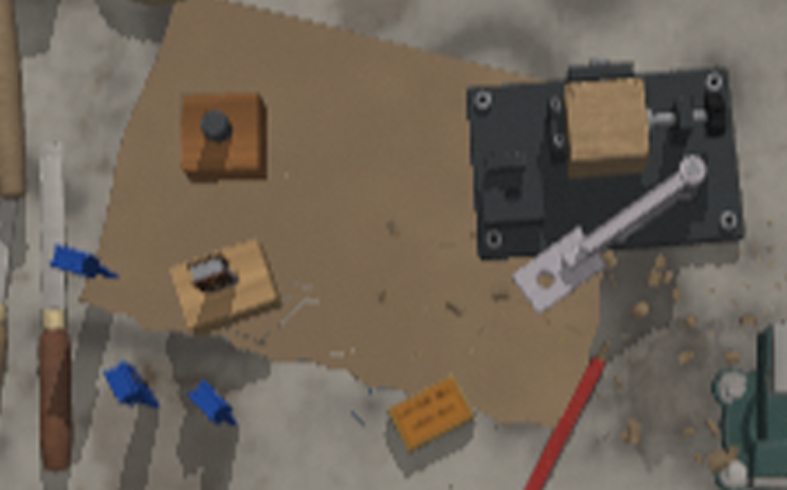

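The scene crop shows the dark-handled gauge in its light stand (crop ~218,370) and the grey pin in the orange stand (67,348). Three blue upright look-alikes stand at (92,495), (267,515) and (347,460). The only true gauge is the one in the light stand. The top crop shows the open gate with its hinge at (692,168) and its hole at (545,278), and the gauge handle at (208,272).

```bash
cat > fit.py <<'E'
from h import *
from scipy.optimize import least_squares
np.set_printoptions(precision=4,suppress=True)
T=eyes.camera("top");S=eyes.camera("scene")
t=lambda u,v:np.array([110+u/3.5,120+v/3.5]); s=lambda u,v:np.array([150+u/3.5,140+v/3.5])
J=[(T,t(468,88),(70,105,16)),(T,t(725,68),(70,-105,16)),(T,t(743,238),(-70,-105,16)),(T,t(480,258),(-70,105,16)),
(S,s(203,248),(70,105,16)),(S,s(360,300),(-70,105,16)),(S,s(478,165),(-70,-105,16))]
def W(q,X):
    c,sn=np.cos(q[2]),np.sin(q[2]); X=np.array(X)/1000; return np.array([q[0]+c*X[0]-sn*X[1],q[1]+sn*X[0]+c*X[1],X[2]])
f=lambda q:np.concatenate([proj(p,W(q,X))-uv for p,uv,X in J])
r=least_squares(f,[0.5,0.0,0]); q=r.x; print("jig",q,"res",f(q).round(1))
print("hinge",W(q,(-27,-60,84)),"pred top",(proj(T,W(q,(-27,-60,84)))-[110,120])*3.5)
print("gate hole shut",W(q,(-27,75,55)))
gh=tri([ray(T,t(545,278)),ray(S,s(425,235))]); print("hole tri",gh, "atz",atz(T,t(545,278),.055),atz(S,s(425,235),.055))
print("pin head tri",tri([ray(T,t(215,125)),ray(S,s(67,336))]),atz(T,t(215,125),.072))
print("gauge top",tri([ray(T,t(210,270)),ray(S,s(216,338))]),atz(T,t(210,270),.11))
g=[atz(T,t(*k),.046)for k in((170,268),(258,240),(280,297),(192,330))];print("gstand",np.array(g),np.mean(g,0))
p=[atz(T,t(*k),.046)for k in((181,93),(264,92),(266,178),(186,180))];print("pstand",np.array(p),np.mean(p,0))
w=eyes.camera("wrist");M,tv=cam(w);st=sense();RR=R.from_quat(st["eef_rot"]).as_matrix()
print("wrist cam in tool",RR.T@(-M.T@tv-st["eef_pos"]),RR.T@M.T[:,2],w["fx"],w["cx"],w["cy"])
print(RR)
E
python3 fit.py
```

```text
jig [0.5559 0.067  0.0931] res [-1.4  0.   0.2 -0.1  0.4  0.5 -1.   0.9 -1.2 -0.9  0.1 -2.   0.9 -1.5]
hinge [0.5346 0.0048 0.084 ] pred top [691.2783 171.6423]
gate hole shut [0.522  0.1392 0.055 ]
hole tri [0.4574 0.1111 0.0432] atz [0.4577 0.1124 0.055 ] [0.4459 0.1256 0.055 ]
pin head tri [0.5699 0.3636 0.0679] [0.5688 0.3628 0.072 ]
gauge top [0.4518 0.3545 0.1086] [0.4518 0.3544 0.11  ]
gstand [[0.4633 0.3969 0.046 ]
 [0.4857 0.331  0.046 ]
 [0.4421 0.3126 0.046 ]
 [0.4162 0.378  0.046 ]] [0.4518 0.3546 0.046 ]
pstand [[0.6006 0.3952 0.046 ]
 [0.6022 0.331  0.046 ]
 [0.5341 0.3268 0.046 ]
 [0.5318 0.388  0.046 ]] [0.5672 0.3603 0.046 ]
wrist cam in tool [ 0.0758 -0.0008 -0.1672] [-0.2742 -0.001   0.9617] 297.3186396354542 254.56216554505244 191.51486342310187
[[ 0.9057  0.424  -0.0001]
 [ 0.424  -0.9057 -0.    ]
 [-0.     -0.     -1.    ]]
```

View pics/top0.png

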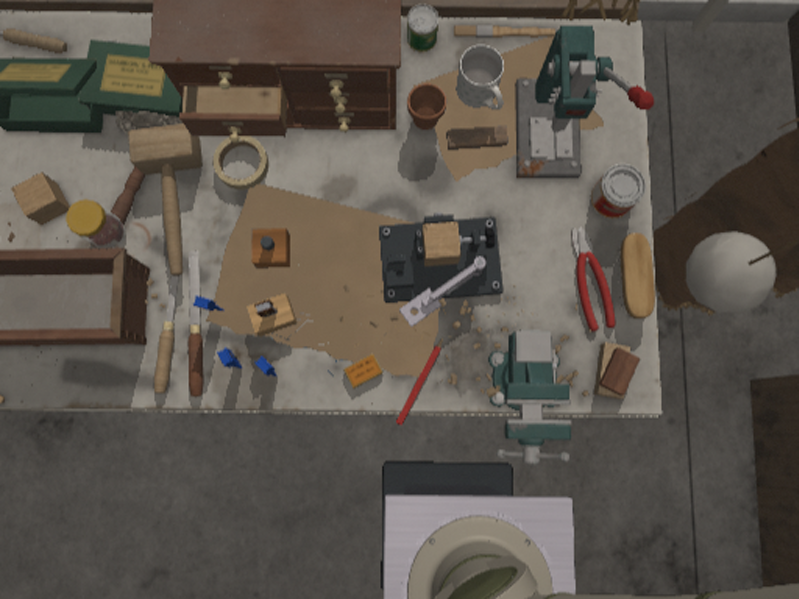

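```bash
cat > go.py <<'E'
# usage: go.py x y z yheading_deg rows ; prints per-row tool-frame shift/turn (turn spread evenly, shift first then turn)
import sys; from h import *
def plan(tgt,head,n):
    s=sense();P=np.array(s["eef_pos"]);Q=R.from_quat(s["eef_rot"])
    h=np.radians(head); Y=np.array([np.cos(h),np.sin(h),0]);Z=np.array([0,0,-1.]);X=np.cross(Y,Z)
    D=R.from_matrix(np.c_[X,Y,Z]); rv=(Q.inv()*D).as_rotvec()
    d=(np.array(tgt)-P)/n
    print("pos",P.round(4),"total turn",rv.round(4),"total tool shift cm",(Q.inv().apply(np.array(tgt)-P)*100).round(2))
    print("dr row",(rv/n).round(4)); q=Q
    if np.abs(rv).max()>.03:
        for i in range(n): print((q.inv().apply(d)*100).round(2).tolist()); q=q*R.from_rotvec(rv/n)
    else: print("shift row",(Q.inv().apply(d)*100).round(3))
a=list(map(float,sys.argv[1:])); plan(a[:3],a[3],int(a[4]))
E
python3 go.py 0.44 -0.2 0.32 5.3 12
```

```text
pos [ 0.3074 -0.6566  0.2186] total turn [-0.      0.     -1.2254] total tool shift cm [ 31.37 -35.73 -10.14]
dr row [-0.      0.     -0.1021]
[2.61, -2.98, -0.84]
[2.9, -2.7, -0.84]
[3.16, -2.39, -0.84]
[3.39, -2.05, -0.84]
[3.58, -1.69, -0.84]
[3.74, -1.32, -0.84]
[3.85, -0.93, -0.84]
[3.93, -0.53, -0.84]
[3.96, -0.13, -0.84]
[3.95, 0.27, -0.84]
[3.9, 0.67, -0.84]
[3.82, 1.07, -0.84]
```

The full top picture shows the vise at (535,380), which is on the way, and a drill press at (575,80). A height of 0.32 m clears both on this path.

Emit:
apply_moves --dr '[[0,0,-0.102],[0,0,-0.102],[0,0,-0.102],[0,0,-0.102],[0,0,-0.102],[0,0,-0.102],[0,0,-0.102],[0,0,-0.102],[0,0,-0.102],[0,0,-0.102],[0,0,-0.102],[0,0,-0.102]]' --delta_pos '[[2.61,-2.98,-0.84],[2.9,-2.7,-0.84],[3.16,-2.39,-0.84],[3.39,-2.05,-0.84],[3.58,-1.69,-0.84],[3.74,-1.32,-0.84],[3.85,-0.93,-0.84],[3.93,-0.53,-0.84],[3.96,-0.13,-0.84],[3.95,0.27,-0.84],[3.9,0.67,-0.84],[3.82,1.07,-0.84]]' --claw '[0,0,0,0,0,0,0,0,0,0,0,0]'

```text
time: 2.15
eef_pos: [0.4403, -0.1983, 0.3202]
eef_rot: [0.672, 0.74, -0.0, 0.0]
wrist_force: [0.4, 0.6, 0.2]
width: 0.0179
gripper_force: 0.0
```

```bash
python3 go.py 0.43 0.05 0.26 5.3 10
```

```text
pos [ 0.4403 -0.1983  0.3202] total turn [0.0005 0.0007 0.0033] total tool shift cm [24.82  1.35  6.  ]
dr row [0.     0.0001 0.0003]
shift row [2.482 0.135 0.6  ]
```

Emit:
apply_moves --dr '[[0,0,0],[0,0,0],[0,0,0],[0,0,0],[0,0,0],[0,0,0],[0,0,0],[0,0,0],[0,0,0],[0,0,0],[0,0,0]]' --delta_pos '[[2.48,0.13,0.6],[2.48,0.13,0.6],[2.48,0.13,0.6],[2.48,0.13,0.6],[2.48,0.13,0.6],[2.48,0.13,0.6],[2.48,0.13,0.6],[2.48,0.13,0.6],[2.48,0.13,0.6],[2.48,0.13,0.6],[0,0,0]]' --claw '[0,0,0,0,0,0,0,0,0,0,0]'

```text
time: 3.07
eef_pos: [0.4302, 0.0522, 0.2591]
eef_rot: [0.672, 0.74, 0.001, -0.0]
wrist_force: [-0.9, -0.2, 0.1]
width: 0.0005
gripper_force: 0.0
```

```bash
python3 - <<'E'
from h import *
w=eyes.camera("wrist");save(w,"w1",None,1.56)
print(w["tvec"],w["rvec"])
for k in("work","gate_plate","jig"): print(k,[(b["box"],b["conf"]) for b in models.boxes_of(k,w)[:2]])
E
python3 go.py 0.43 0.068 0.055 5.3 10
```

```text
[-0.43252758 -0.03172519  0.43423202] [-2.86342105 -0.13718069 -0.01880192]
work [([336.6, 145.1, 60.8, 52.2], 0.88)]
gate_plate [([262.8, 103.2, 80.0, 123.5], 0.55)]
jig [([261.9, 86.9, 141.1, 152.5], 0.63), ([261.0, 105.8, 84.5, 120.5], 0.32)]
pos [0.4307 0.0473 0.2596] total turn [ 0.0001  0.0004 -0.0022] total tool shift cm [ 2.08  0.11 20.46]
dr row [ 0.      0.     -0.0002]
shift row [0.208 0.011 2.046]
```

View pics/w1.png

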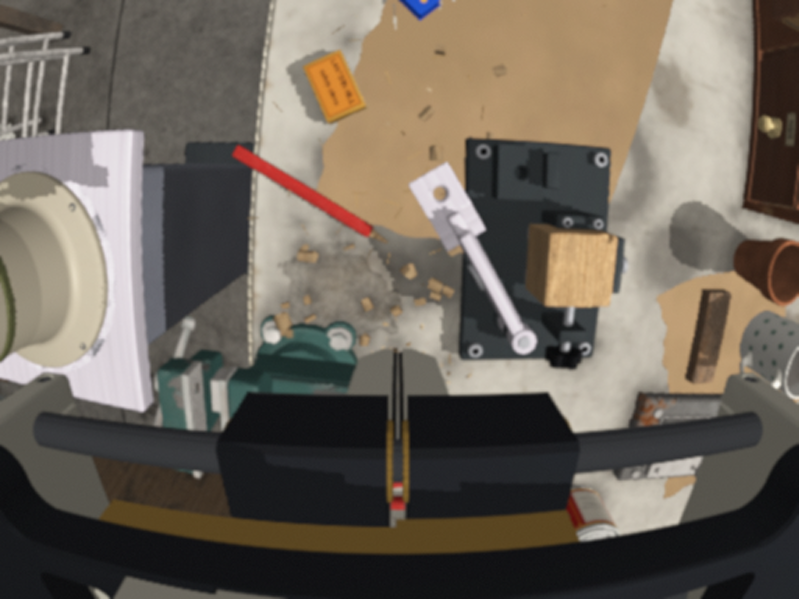

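```bash
cat >> fit.py <<'E'
print("-----")
k=lambda u,v:np.array([u,v])/1.56
for a,b in(((340,335),(498,357)),((272,328),(498,398))): print("vise",tri([ray(w,k(*a),True),ray(T,k(*b))]))
J2=[(k(467,138),(-70,105,16)),(k(610,150),(70,105,16)),(k(459,358),(-70,-105,16))]
f2=lambda q:np.concatenate([f(q)/1.0]+[1.0*(proj(w,W(q,X),True)-uv) for uv,X in J2])
q=least_squares(f2,q).x;print("jig",q,f2(q)[14:].round(1)); H=W(q,(-27,-60,84));print("hinge",H,W(q,(-27,75,55)),"hinge px",proj(w,H,True)*1.56)
hh=atz(w,k(442,192),.055,True);print("hole w",hh,"tri",tri([ray(w,k(442,192),True),ray(T,t(545,278))]),"r",np.linalg.norm((hh-H)[:2]),"open",np.arctan2(H[0]-hh[0],hh[1]-H[1])-q[2])
print("hinge w atz",atz(w,k(523,341),.084,True),"T",atz(T,t(692,168),.084))
E
python3 fit.py | sed -n '/-----/,$p'
```

```text
-----
vise [ 0.3841 -0.0319  0.0215]
vise [ 0.3155 -0.0329  0.0146]
jig [0.5584 0.0626 0.0849] [-1.1 -2.1  0.4 -2.8 -0.7  0.6]
hinge [0.5365 0.0005 0.084 ] [0.5251 0.135  0.055 ] hinge px [522.8202 340.3524]
hole w [0.4604 0.1095 0.055 ] tri [0.4629 0.1101 0.0255] r 0.133002039411266 open 0.524758641885614
hinge w atz [ 0.5368 -0.      0.084 ] T [0.5373 0.0042 0.084 ]
```

Emit:
apply_moves --dr '[[0,0,0],[0,0,0],[0,0,0],[0,0,0],[0,0,0],[0,0,0],[0,0,0],[0,0,0],[0,0,0]]' --delta_pos '[[0.25,0,2.56],[0.25,0,2.56],[0.25,0,2.56],[0.25,0,2.56],[0.25,0,2.56],[0.25,0,2.56],[0.25,0,2.56],[0.25,0,2.56],[0,0,0]]' --claw '[0,0,0,0,0,0,0,0,0]'

```text
time: 4.17
eef_pos: [0.4277, 0.0679, 0.0515]
eef_rot: [0.674, 0.739, -0.002, -0.001]
wrist_force: [-0.4, -0.0, -0.1]
width: 0.0004
gripper_force: 0.0
```

```bash
python3 go.py 0.43 0.068 0.055 5.1 10
```

```text
pos [0.4277 0.0679 0.0515] total turn [-0.0046  0.0007  0.0026] total tool shift cm [-0.01  0.23 -0.35]
dr row [-0.0005  0.0001  0.0003]
shift row [-0.001  0.023 -0.035]
```

Emit:
apply_moves --dr '[[0,0,0],[0,0,0],[0,0,0],[0,0,0],[0,0,0],[0,0,0],[0,0,0],[0,0,0],[0,0,0],[0,0,0],[0,0,0]]' --delta_pos '[[0.3,0.6,0],[0.3,0.6,0],[0.3,0.6,0],[0.3,0.6,0],[0,0.6,0],[0,0.6,0],[0,0.6,0],[0,0.6,0],[0,0.6,0],[0,0.6,0],[0,0.4,0]]' --claw '[0,0,0,0,0,0,0,0,0,0,0]'

```text
time: 5.08
eef_pos: [0.4921, 0.0873, 0.0551]
eef_rot: [0.674, 0.739, 0.001, -0.0]
wrist_force: [-3.4, 4.5, 4.6]
width: 0.0004
gripper_force: 3.3
```

Emit:
apply_moves --dr '[[0,0,0],[0,0,0],[0,0,0],[0,0,0]]' --delta_pos '[[0,0.2,0],[0,0.2,0],[0,0.2,0],[0,0.2,0]]' --claw '[0,0,0,0]'

```text
time: 5.42
eef_pos: [0.4999, 0.0878, 0.0551]
eef_rot: [0.674, 0.739, 0.001, -0.0]
wrist_force: [-3.1, 4.5, 4.8]
width: 0.0007
gripper_force: 3.0
```

Emit:
apply_moves --dr '[[0,0,0],[0,0,0],[0,0,0]]' --delta_pos '[[0,0.15,0],[0,0.15,0],[0,0.15,0]]' --claw '[0,0,0]'

```text
time: 5.67
eef_pos: [0.5044, 0.0881, 0.0551]
eef_rot: [0.674, 0.739, 0.001, -0.0]
wrist_force: [-2.4, 4.3, 2.8]
width: 0.0006
gripper_force: 2.7
```

Emit:
apply_moves --dr '[[0,0,0],[0,0,0],[0,0,0]]' --delta_pos '[[0,0.15,0],[0,0.15,0],[0,0.15,0]]' --claw '[0,0,0]'

```text
time: 5.92
eef_pos: [0.5088, 0.0884, 0.055]
eef_rot: [0.674, 0.739, 0.001, -0.0]
wrist_force: [-8.0, 4.5, 6.4]
width: 0.0001
gripper_force: 6.1
```

Emit:
apply_moves --dr '[[0,0,0],[0,0,0]]' --delta_pos '[[0,0.12,0],[0,0,0]]' --claw '[0,0]'

```text
time: 6.08
eef_pos: [0.5087, 0.0884, 0.055]
eef_rot: [0.674, 0.739, -0.0, -0.001]
wrist_force: [-7.9, 4.9, 7.9]
width: 0.0007
gripper_force: 5.3
```

Emit:
apply_moves --dr '[[0,0,0],[0,0,0]]' --delta_pos '[[0,0.2,0],[0,0,0]]' --claw '[0,0]'

```text
time: 6.25
eef_pos: [0.5087, 0.0883, 0.0549]
eef_rot: [0.674, 0.739, -0.001, -0.001]
wrist_force: [-13.0, 4.7, 14.0]
width: 0.0004
gripper_force: 8.8
```

Emit:
apply_moves --dr '[[0,0,0],[0,0,0],[0,0,0],[0,0,0],[0,0,0],[0,0,0],[0,0,0],[0,0,0],[0,0,0],[0,0,0]]' --delta_pos '[[0,-1,0],[0,-2,0],[0,-2,0],[0,0,-3],[0,0,-4],[0,0,-4],[0,0,-4],[0,0,-4],[0,0,0],[0,0,0]]' --claw '[3,4,5,5,5,5,5,5,5,5]'

```text
time: 7.08
eef_pos: [0.4633, 0.0826, 0.247]
eef_rot: [0.675, 0.738, 0.002, 0.002]
wrist_force: [0.8, -0.4, -0.6]
width: 0.05
gripper_force: 0.0
```

Run:
```python
from h import *
w=eyes.camera("wrist");import pickle;pickle.dump(w,open("w2.pkl","wb"))
save(w,"w2",(232,60,190,190),3.1); print(sense()["eef_pos"],sense()["width"])
```

```text
[0.46229938 0.08225906 0.24534911] 0.049952457311289104
```

View pics/w2.png

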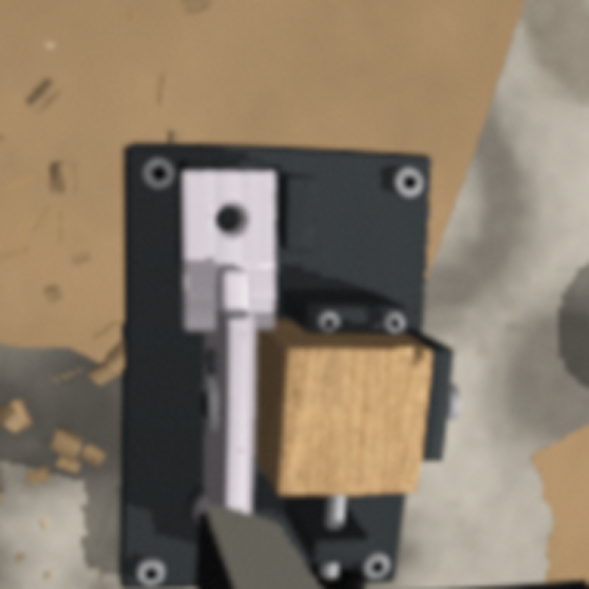

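```bash
cat > fit2.py <<'E'
from h import *; import pickle
from scipy.optimize import least_squares
np.set_printoptions(precision=4,suppress=True)
w=pickle.load(open("w2.pkl","rb")); c=lambda u,v:np.array([232+u/3.1,60+v/3.1])
def W(q,X):
    cc,sn=np.cos(q[2]),np.sin(q[2]); X=np.array(X)/1000; return np.array([q[0]+cc*X[0]-sn*X[1],q[1]+sn*X[0]+cc*X[1],X[2]])
J=[(c(231,219),(-27,75,55)),(c(127,147),(-70,105,16)),(c(430,157),(70,105,16)),(c(182,170),(-45,93,55)),(c(277,170),(-9,93,55))]
f=lambda q:np.concatenate([proj(w,W(q,X),True)-uv for uv,X in J])
q=least_squares(f,[.558,.063,.085]).x; print("jig",q,f(q).round(1))
print("hole",W(q,(-27,75,55)),"direct",atz(w,c(231,219),.055,True),"slot",W(q,(-17.5,0,84)))
Ri=R.from_euler('z',-q[2]).as_matrix()
for uv in((286,345),(432,350),(418,493),(280,495),(229,440),(252,440)): print(uv,(Ri@(atz(w,c(*uv),.084,True)-[q[0],q[1],0])*1000).round(1))
E
python3 fit2.py; python3 go.py 0.52 0.35 0.25 5 10
```

```text
jig [0.5558 0.0673 0.0854] [ 0.5 -0.  -2.7 -1.9 -0.7 -0.5  2.   0.6  0.5  1.6]
hole [0.5225 0.1397 0.055 ] direct [0.5218 0.1396 0.055 ] slot [0.5383 0.0658 0.084 ]
(286, 345) [-10.2  30.6  84. ]
(432, 350) [49.3 29.6 84. ]
(418, 493) [ 50.1 -29.5  84. ]
(280, 495) [ -8.4 -29.2  84. ]
(229, 440) [-30.2  -6.5  84. ]
(252, 440) [-21.2  -6.6  84. ]
pos [0.4623 0.0823 0.2453] total turn [0.0021 0.0005 0.0022] total tool shift cm [26.15  8.14 -0.46]
dr row [0.0002 0.0001 0.0002]
shift row [ 2.615  0.814 -0.046]
```

The crop shows the gate shut, parallel to the block. The pin hole is at crop (231,219) and the block's top corners are at (286,345) and (418,493). Next are the stands.

Emit:
apply_moves --dr '[[0,0,0],[0,0,0],[0,0,0],[0,0,0],[0,0,0],[0,0,0],[0,0,0],[0,0,0],[0,0,0]]' --delta_pos '[[2.6,0.8,0],[2.6,0.8,0],[2.6,0.8,0],[2.6,0.8,0],[2.6,0.8,0],[2.6,0.8,0],[2.6,0.8,0],[0,0,0],[0,0,0]]' --claw '[5,5,5,5,5,5,5,5,5]'

```text
time: 7.88
eef_pos: [0.5001, 0.2703, 0.2426]
eef_rot: [0.673, 0.739, -0.001, -0.001]
wrist_force: [-0.3, -0.3, 0.6]
width: 0.0501
gripper_force: 0.0
```

Run:
```python
from h import *
w=eyes.camera("wrist");import pickle;pickle.dump(w,open("w3.pkl","wb"))
print(sense()["eef_pos"],sense()["width"],proj(w,(.57,.363,.07),True),proj(w,(.452,.354,.11),True))
save(w,"w3",(150,50,240,180),3.3)
for k in("pin","pin_head","gauge","gauge_grip","gauge_stand","pin_stand"): print(k,[(b["box"],b["conf"]) for b in models.boxes_of(k,w)[:4]])
```

```text
[0.50023598 0.26878752 0.24277423] 0.050337100222850255 [324.01280813 102.87644709] [215.55492831  98.73938145]
pin [([314.3, 95.6, 20.7, 15.9], 0.52), ([249.1, 247.5, 29.0, 89.6], 0.22)]
pin_head [([315.7, 89.6, 17.9, 17.5], 0.58)]
gauge [([157.2, 89.5, 60.7, 69.5], 0.96), ([159.8, 14.4, 79.7, 21.7], 0.87), ([170.5, 53.5, 39.4, 73.3], 0.85), ([210.3, 76.7, 24.7, 31.6], 0.79)]
gauge_grip [([157.7, 18.9, 82.0, 15.3], 0.97), ([207.0, 78.1, 25.9, 30.1], 0.89), ([170.6, 49.7, 42.6, 77.1], 0.81), ([154.3, 89.9, 60.3, 69.1], 0.75)]
gauge_stand [([196.5, 64.1, 52.6, 62.5], 0.6), ([271.5, 310.8, 41.8, 26.6], 0.23)]
pin_stand [([293.4, 76.3, 55.0, 50.6], 0.63)]
```

View pics/w3.png

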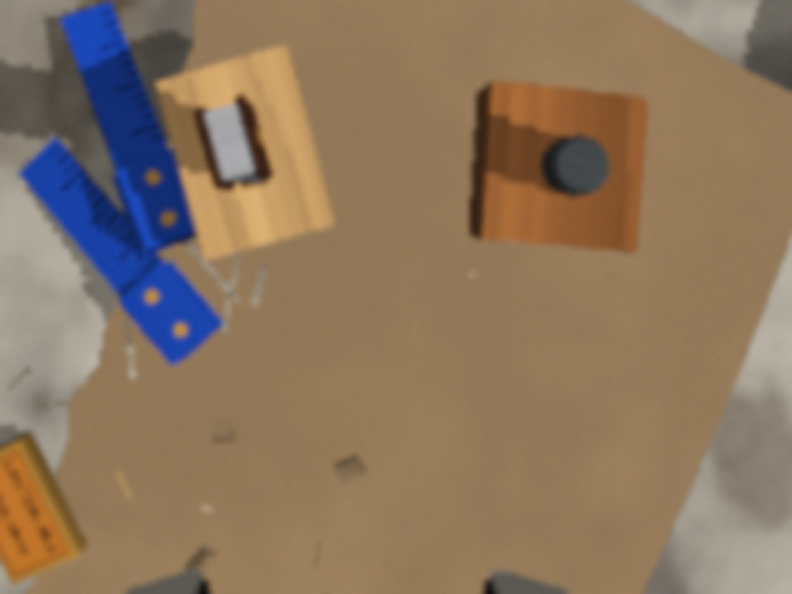

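Run:
```python
from h import *
import pickle
w=pickle.load(open("w3.pkl","rb"))
T=eyes.camera("top");S=eyes.camera("scene")
for n,p in(("top",T),("scene",S)): print(n,[(np.round(b["box"]).astype(int).tolist(),round(b["conf"],2)) for b in models.boxes_of("gauge",p)[:5]])
c=lambda u,v:np.array([150+u/3.3,50+v/3.3])
s=lambda u,v:np.array([150+u/3.5,140+v/3.5])
# blue 2: wrist handle end/far end vs scene top/bottom
for z in(0,.01,.108): print(z,"near",atz(w,c(198,343),z,True)[:2].round(3),"far",atz(w,c(40,155),z,True)[:2].round(3),"scene347 top",atz(S,s(347,390),z)[:2].round(3),"bot",atz(S,s(352,538),z)[:2].round(3))
```

```text
top [([153, 208, 38, 26], 0.81), ([136, 200, 8, 39], 0.6), ([172, 206, 35, 32], 0.57)]
scene [([182, 289, 41, 36], 0.97), ([234, 252, 20, 38], 0.82), ([206, 234, 12, 32], 0.71), ([233, 167, 36, 42], 0.7)]
0 near [0.435 0.279] far [0.36  0.355] scene347 top [0.434 0.245] bot [0.354 0.359]
0.01 near [0.436 0.281] far [0.364 0.355] scene347 top [0.427 0.255] bot [0.348 0.367]
0.108 near [0.45  0.297] far [0.395 0.353] scene347 top [0.358 0.352] bot [0.291 0.448]
```

```bash
python3 - <<'E'
from h import *
import pickle
np.set_printoptions(precision=4,suppress=True)
w=pickle.load(open("w3.pkl","rb"));T=eyes.camera("top")
c=lambda u,v:np.array([150+u/3.3,50+v/3.3]);t=lambda u,v:np.array([110+u/3.5,120+v/3.5])
print("pin",atz(w,c(578,164),.072,True),"tri",tri([ray(w,c(578,164),True),ray(T,t(215,125))]))
g=[atz(w,c(*k),.11,True) for k in((203,108),(238,98),(257,178),(222,187))];print("gauge",np.array(g),np.mean(g,0),"tri",tri([ray(w,c(230,143),True),ray(T,t(208,270))]))
g=[atz(w,c(*k),.046,True) for k in((157,82),(288,46),(333,225),(210,260))];print("gstand",np.array(g),np.mean(g,0))
d=g[0]-g[3];e=g[1]-g[2];print("yaw",np.degrees(np.arctan2(-d[0],d[1])),np.degrees(np.arctan2(-e[0],e[1])))
g=[atz(w,c(*k),.046,True) for k in((490,83),(647,98),(636,252),(482,238))];print("pstand",np.array(g),np.mean(g,0))
E
python3 go.py .569 .362 .13 5 6
```

```text
pin [0.5705 0.3667 0.072 ] tri [0.5772 0.3687 0.0409]
gauge [[0.4465 0.37   0.11  ]
 [0.4569 0.3737 0.11  ]
 [0.4648 0.3496 0.11  ]
 [0.4544 0.3461 0.11  ]] [0.4557 0.3599 0.11  ] tri [0.4541 0.3597 0.0936]
gstand [[0.4185 0.3839 0.046 ]
 [0.4657 0.4003 0.046 ]
 [0.4882 0.3352 0.046 ]
 [0.4438 0.3184 0.046 ]] [0.4541 0.3595 0.046 ]
yaw 21.164309342392485 19.066928497113036
pstand [[0.5404 0.3941 0.046 ]
 [0.6005 0.3975 0.046 ]
 [0.603  0.3383 0.046 ]
 [0.5434 0.3361 0.046 ]] [0.5718 0.3665 0.046 ]
pos [0.5011 0.2691 0.2447] total turn [0.0002 0.     0.0033] total tool shift cm [ 8.64  7.6  11.48]
dr row [0.     0.     0.0006]
shift row [1.44  1.267 1.913]
```

The stands' crop shows the pin head centred at crop (578,164) and the gauge handle top at (230,143). The blue look-alikes, which stood on their tips, now lie beside the light stand. Nothing of mine has been near them, and they are clear of the finger heights I need.

Emit:
apply_moves --dr '[[0,0,0],[0,0,0],[0,0,0],[0,0,0],[0,0,0],[0,0,0],[0,0,0],[0,0,0]]' --delta_pos '[[1.5,1.3,1.9],[1.5,1.3,1.9],[1.5,1.3,1.9],[1.5,1.3,1.9],[1.5,1.3,1.9],[1.5,1.3,1.9],[0,0,0],[0,0,0]]' --claw '[5,5,5,5,5,5,5,5]'

```text
time: 9.15
eef_pos: [0.5699, 0.3664, 0.1291]
eef_rot: [0.674, 0.739, -0.001, -0.001]
wrist_force: [-0.7, -0.7, -0.1]
width: 0.0501
gripper_force: 0.0
```

```bash
python3 go.py .5705 .3665 .052 5 6
python3 - <<'E'
from h import *
w=eyes.camera("wrist");import pickle;pickle.dump(w,open("w4.pkl","wb"))
save(w,"w4",(194,90,120,150),3.8); print(proj(w,(.5705,.3665,.072),True)); print([(b["box"],b["conf"]) for b in models.boxes_of("pin_head",w)[:2]])
E
```

```text
pos [0.5699 0.3664 0.1291] total turn [-0.0023  0.0007  0.0047] total tool shift cm [0.01 0.08 7.71]
dr row [-0.0004  0.0001  0.0008]
shift row [1.000e-03 1.300e-02 1.285e+00]
[256.44138285 207.29967388]
[([243.5, 185.3, 29.6, 30.5], 0.72)]
```

View pics/w4.png

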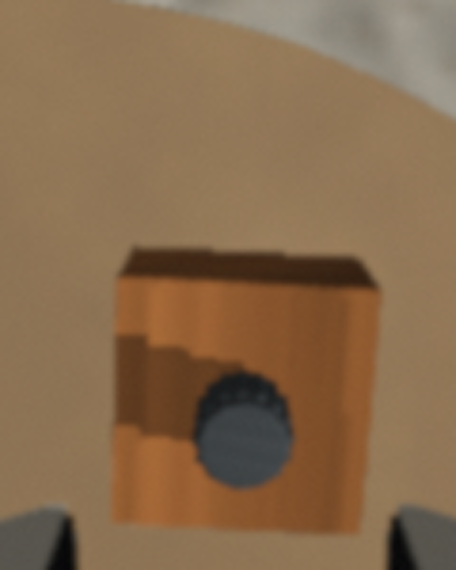

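The close crop shows the pin head's top at crop (243,445), which is within 1.5 px of the prediction. I'm descending and gripping.

Emit:
apply_moves --dr '[[0,0,0],[0,0,0],[0,0,0],[0,0,0],[0,0,0],[0,0,0],[0,0,0],[0,0,0],[0,0,0],[0,0,0],[0,0,0]]' --delta_pos '[[0,0.13,1.5],[0,0,1.5],[0,0,1.5],[0,0,1.5],[0,0,1.2],[0,0,0.5],[0,0,0],[0,0,0],[0,0,0],[0,0,0],[0,0,0]]' --claw '[5,5,5,5,5,5,1.5,1.5,1.5,1.5,1.5]'

```text
time: 10.17
eef_pos: [0.5721, 0.3664, 0.0544]
eef_rot: [0.674, 0.739, 0.001, 0.0]
wrist_force: [0.1, 0.1, -0.3]
width: 0.0209
gripper_force: 0.0
```

Emit:
apply_moves --dr '[[0,0,0],[0,0,0],[0,0,0],[0,0,0],[0,0,0],[0,0,0],[0,0,0],[0,0,0]]' --delta_pos '[[0,0,0],[0,0,0],[0,0,-0.5],[0,0,-1.5],[0,0,-3],[0,0,-3],[0,0,-3],[0,0,0]]' --claw '[1,1,1,1,1,1,1,1]'

```text
time: 10.83
eef_pos: [0.5736, 0.3683, 0.1698]
eef_rot: [0.674, 0.739, 0.004, 0.001]
wrist_force: [0.7, 1.0, -0.1]
width: 0.0193
gripper_force: 30.0
```

```bash
python3 go.py .5225 .1397 .135 5 10
```

```text
pos [0.5736 0.3683 0.1698] total turn [ 0.0066 -0.0043  0.0037] total tool shift cm [-22.32  -7.19   3.33]
dr row [ 0.0007 -0.0004  0.0004]
shift row [-2.232 -0.719  0.333]
```

Emit:
apply_moves --dr '[[0,0,0],[0,0,0],[0,0,0],[0,0,0],[0,0,0],[0,0,0],[0,0,0],[0,0,0],[0,0,0],[0,0,0],[0,0,0],[0,0,0]]' --delta_pos '[[-1.8,-0.6,0],[-2.3,-0.75,0],[-2.3,-0.75,0],[-2.3,-0.75,0],[-2.3,-0.75,0],[-2.3,-0.75,0],[-2.3,-0.75,0],[-2.3,-0.75,0],[-2.3,-0.75,0],[-2.12,-0.59,0],[0,0,0],[0,0,0]]' --claw '[1,1,1,1,1,1,1,1,1,1,1,1]'

```text
time: 11.83
eef_pos: [0.5203, 0.136, 0.1636]
eef_rot: [0.675, 0.738, -0.0, 0.0]
wrist_force: [1.3, 0.4, -0.4]
width: 0.019
gripper_force: 30.0
```

```bash
python3 go.py .5225 .1397 .118 5 6
```

```text
pos [0.5203 0.136  0.1636] total turn [-0.0003  0.0005  0.0015] total tool shift cm [0.35 0.25 4.56]
dr row [-0.      0.0001  0.0003]
shift row [0.058 0.042 0.76 ]
```

Emit:
apply_moves --dr '[[0,0,0],[0,0,0],[0,0,0],[0,0,0],[0,0,0],[0,0,0]]' --delta_pos '[[0.2,0.15,1.1],[0.15,0.1,1.1],[0,0,1.1],[0,0,1.1],[0,0,0],[0,0,0]]' --claw '[1,1,1,1,1,1]'

```text
time: 12.33
eef_pos: [0.5219, 0.1415, 0.1184]
eef_rot: [0.674, 0.739, -0.001, -0.001]
wrist_force: [0.2, -0.5, -0.9]
width: 0.0192
gripper_force: 30.0
```

```bash
python3 go.py .5225 .1397 .118 5 6;python3 - <<'E'
from h import *
w=eyes.camera("wrist");import pickle;pickle.dump(w,open("w5.pkl","wb"))
a=w["color"][110:250,190:320,::-1];S=eyes.camera("scene");pickle.dump(S,open("s5.pkl","wb"));b=S["color"][150:235,205:300,::-1]
a=cv2.resize(a,(390,420),interpolation=3);b=cv2.resize(b,(400,358),interpolation=3);b=cv2.copyMakeBorder(b,0,62,0,0,0)
cv2.imwrite("pics/w5.png",np.hstack([a,b]))
print(proj(w,(.5225,.1397,.055),True),proj(S,(.5225,.1397,.055)))
p=sense()["eef_pos"]; print(proj(S,(p[0],p[1],p[2]-.0454)),proj(w,(p[0],p[1],p[2]-.0454),True))
E
```

```text
pos [0.5219 0.1415 0.1184] total turn [-0.0024  0.0003  0.005 ] total tool shift cm [-0.18  0.05  0.04]
dr row [-0.0004  0.0001  0.0008]
shift row [-0.031  0.008  0.006]
[256.1930231  206.93367184] [243.23042152 201.00528922]
[242.55543211 195.03246396] [256.61718223 212.89023194]
```

View pics/w5.png

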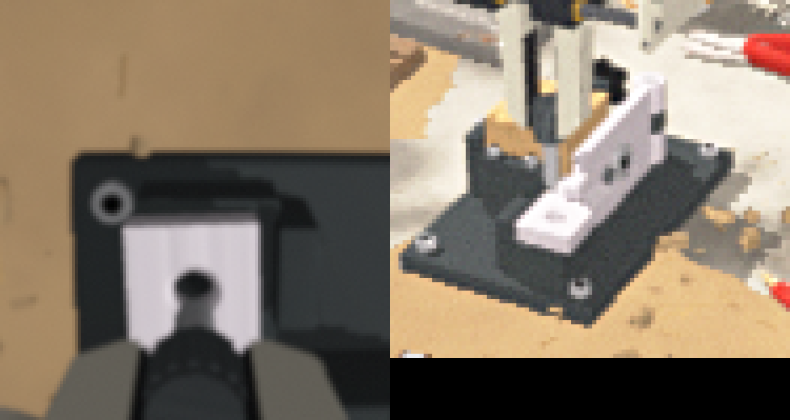

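The close view shows the hole at (196,288) with the pin's shank just above it, and the scene crop shows the hole at (553,215). Both agree with the prediction to within 1 px. I'm descending in steps.

Emit:
apply_moves --dr '[[0,0,0],[0,0,0],[0,0,0],[0,0,0],[0,0,0],[0,0,0]]' --delta_pos '[[-0.17,0.05,0.5],[0,0,0.5],[0,0,0.5],[0,0,0.5],[0,0,0.3],[0,0,0]]' --claw '[1,1,1,1,1,1]'

```text
time: 12.93
eef_pos: [0.5229, 0.1393, 0.0958]
eef_rot: [0.674, 0.739, -0.001, -0.0]
wrist_force: [0.3, 0.2, 0.1]
width: 0.0191
gripper_force: 30.0
```

Emit:
apply_moves --dr '[[0,0,0],[0,0,0],[0,0,0],[0,0,0]]' --delta_pos '[[0,0,0.3],[0,0,0.3],[0,0,0.3],[0,0,0]]' --claw '[1,1,1,1]'

```text
time: 13.27
eef_pos: [0.5231, 0.1394, 0.0871]
eef_rot: [0.674, 0.739, -0.0, -0.0]
wrist_force: [-0.0, -0.7, -1.0]
width: 0.0191
gripper_force: 30.0
```

Emit:
apply_moves --dr '[[0,0,0],[0,0,0],[0,0,0],[0,0,0]]' --delta_pos '[[0,0,0.3],[0,0,0.3],[0,0,0.3],[0,0,0]]' --claw '[1,1,1,1]'

```text
time: 13.6
eef_pos: [0.5242, 0.1397, 0.0783]
eef_rot: [0.674, 0.739, 0.001, 0.0]
wrist_force: [4.4, 0.0, -3.4]
width: 0.019
gripper_force: 30.0
```

Emit:
apply_moves --dr '[[0,0,0],[0,0,0],[0,0,0],[0,0,0]]' --delta_pos '[[0,0,0.3],[0,0,0.3],[0,0,0.3],[0,0,0]]' --claw '[1,1,1,1]'

```text
time: 13.93
eef_pos: [0.5243, 0.1397, 0.0693]
eef_rot: [0.674, 0.739, 0.001, 0.0]
wrist_force: [6.3, -0.2, -2.8]
width: 0.019
gripper_force: 30.0
```

Emit:
apply_moves --dr '[[0,0,0],[0,0,0],[0,0,0],[0,0,0],[0,0,0]]' --delta_pos '[[0,0.12,0.2],[0,0,0.2],[0,0,0.15],[0,0,0.1],[0,0,0]]' --claw '[1,1,1,1,1]'

```text
time: 14.35
eef_pos: [0.5247, 0.1396, 0.0632]
eef_rot: [0.674, 0.739, 0.0, 0.0]
wrist_force: [2.2, -0.3, 4.2]
width: 0.0191
gripper_force: 30.0
```

Emit:
apply_moves --dr '[[0,0,0],[0,0,0]]' --delta_pos '[[0,0,0.15],[0,0,0]]' --claw '[1,1]'

```text
time: 14.52
eef_pos: [0.5252, 0.1397, 0.063]
eef_rot: [0.674, 0.739, 0.001, 0.001]
wrist_force: [1.0, -2.8, 21.0]
width: 0.0195
gripper_force: 30.0
```

Emit:
apply_moves --dr '[[0,0,0],[0,0,0],[0,0,0],[0,0,0],[0,0,0],[0,0,0],[0,0,0],[0,0,0],[0,0,0]]' --delta_pos '[[0,0,-0.1],[0,0,0],[0,0,0],[0,0,-0.3],[0,0,-1],[0,0,-3],[0,0,-4],[0,0,-4],[0,0,0]]' --claw '[3.4,3.4,3.4,3.4,3.4,3.4,3.4,3.4,3.4]'

```text
time: 15.27
eef_pos: [0.5268, 0.1412, 0.1925]
eef_rot: [0.674, 0.739, 0.004, 0.002]
wrist_force: [1.6, 0.9, -0.3]
width: 0.034
gripper_force: 0.0
```

```bash
python3 go.py .4555 .3597 .19 20 10;python3 - <<'E'
from h import *
w=eyes.camera("wrist")
# head top expected z .081, stuck-up pin would show elsewhere
print(proj(w,(.5225,.1397,.081),True),[(b["box"],b["conf"]) for b in models.boxes_of("pin_head",w)[:2]])
E
```

```text
pos [0.5268 0.1412 0.1925] total turn [ 0.0084 -0.0009 -0.2578] total tool shift cm [22.41 -5.11  0.25]
dr row [ 0.0008 -0.0001 -0.0258]
[2.24, -0.51, 0.03]
[2.25, -0.45, 0.03]
[2.26, -0.39, 0.03]
[2.27, -0.34, 0.03]
[2.28, -0.28, 0.03]
[2.29, -0.22, 0.03]
[2.29, -0.16, 0.03]
[2.3, -0.1, 0.03]
[2.3, -0.04, 0.03]
[2.3, 0.02, 0.03]
[249.85600757 190.54731335] [([239.5, 176.4, 24.3, 22.9], 0.95)]
```

Emit:
apply_moves --dr '[[0,0,-0.026],[0,0,-0.026],[0,0,-0.026],[0,0,-0.026],[0,0,-0.026],[0,0,-0.026],[0,0,-0.026],[0,0,-0.026],[0,0,-0.026],[0,0,-0.026],[0,0,0],[0,0,0]]' --delta_pos '[[2.24,-0.51,0.03],[2.25,-0.45,0.03],[2.26,-0.39,0.03],[2.27,-0.34,0.03],[2.28,-0.28,0.03],[2.29,-0.22,0.03],[2.29,-0.16,0.03],[2.3,-0.1,0.03],[2.3,-0.04,0.03],[2.3,0.02,0.03],[0,0,0],[0,0,0]]' --claw '[5,5,5,5,5,5,5,5,5,5,5,5]'

```text
time: 16.37
eef_pos: [0.4516, 0.3585, 0.1814]
eef_rot: [0.572, 0.82, -0.001, -0.001]
wrist_force: [0.1, -0.7, -0.4]
width: 0.0498
gripper_force: 0.0
```

```bash
python3 go.py .4555 .3597 .075 20 10;python3 - <<'E'
from h import *
w=eyes.camera("wrist");S=eyes.camera("scene")
import pickle;pickle.dump((w,S),open("w6.pkl","wb"))
a=w["color"][100:240,190:320,::-1];b=S["color"][220:335,160:300,::-1]
a=cv2.resize(a,(390,420),interpolation=3);b=cv2.resize(b,(400,329),interpolation=3);b=cv2.copyMakeBorder(b,0,91,0,0,0)
cv2.imwrite("pics/w6.png",np.hstack([a,b])); print(proj(w,(.4555,.3597,.11),True),proj(S,(.4555,.3597,.11)))
E
```

```text
pos [0.4516 0.3585 0.1814] total turn [-0.0025  0.0003  0.0046] total tool shift cm [-0.02  0.43 10.64]
dr row [-0.0003  0.      0.0005]
shift row [-0.002  0.043  1.064]
[260.13066125 202.23985978] [208.64483099 236.7316985 ]
```

View pics/w6.png

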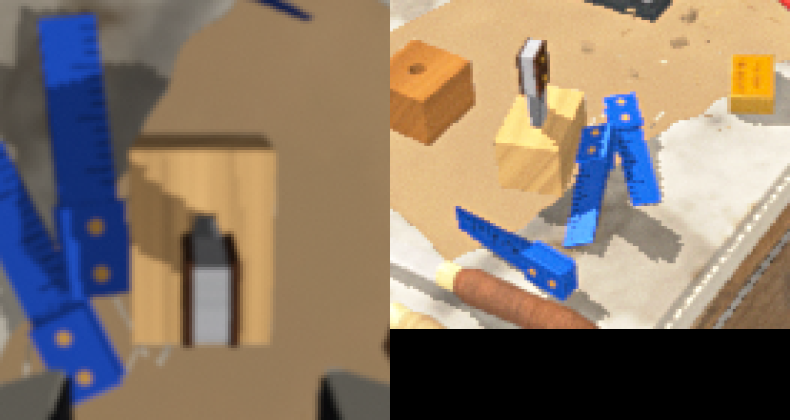

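The close view shows the dark-handled gauge at (212,305), aligned with the fingers. The scene crop shows the blue look-alikes lying beside the stand, below finger height.

Emit:
apply_moves --dr '[[0,0,0],[0,0,0],[0,0,0],[0,0,0],[0,0,0],[0,0,0]]' --delta_pos '[[0,0.43,1],[0,0,1.5],[0,0,1.5],[0,0,1],[0,0,0],[0,0,0]]' --claw '[3.0,3.0,3.0,3.0,3.0,3.0]'

```text
time: 16.97
eef_pos: [0.4571, 0.3587, 0.1319]
eef_rot: [0.573, 0.82, -0.001, -0.0]
wrist_force: [0.0, 0.3, 0.5]
width: 0.0305
gripper_force: 0.0
```

```bash
python3 go.py .4555 .3597 .073 20 10
```

```text
pos [0.4571 0.3587 0.1319] total turn [-0.0015  0.0006  0.0013] total tool shift cm [ 0.15 -0.11  5.89]
dr row [-0.0001  0.0001  0.0001]
shift row [ 0.015 -0.011  0.589]
```

Emit:
apply_moves --dr '[[0,0,0],[0,0,0],[0,0,0],[0,0,0],[0,0,0],[0,0,0],[0,0,0],[0,0,0],[0,0,0],[0,0,0],[0,0,0]]' --delta_pos '[[0.1,-0.1,1],[0,0,1],[0,0,1.2],[0,0,1.2],[0,0,1.1],[0,0,0.4],[0,0,0],[0,0,0],[0,0,0],[0,0,0],[0,0,0]]' --claw '[3.0,3.0,3.0,3.0,3.0,3.0,3.0,1,1,1,1]'

```text
time: 17.88
eef_pos: [0.4549, 0.3598, 0.0739]
eef_rot: [0.573, 0.82, -0.0, -0.0]
wrist_force: [-3.6, -0.7, 2.0]
width: 0.0162
gripper_force: 30.0
```

Emit:
apply_moves --dr '[[0,0,0],[0,0,0],[0,0,0],[0,0,0],[0,0,0],[0,0,0],[0,0,0]]' --delta_pos '[[0,0,-0.5],[0,0,-2],[0,0,-2.5],[0,0,-2.5],[0,0,-2.5],[0,0,-2],[0,0,0]]' --claw '[1,1,1,1,1,1,1]'

```text
time: 18.47
eef_pos: [0.4576, 0.3616, 0.1981]
eef_rot: [0.573, 0.82, 0.003, 0.001]
wrist_force: [1.3, 1.8, -0.6]
width: 0.0162
gripper_force: 30.0
```

```bash
python3 go.py .5385 .0658 .19 4.9 12
```

```text
pos [0.4576 0.3616 0.1981] total turn [ 0.0065 -0.0031  0.265 ] total tool shift cm [-30.56  -2.56   0.73]
dr row [ 0.0005 -0.0003  0.0221]
[-2.55, -0.21, 0.06]
[-2.55, -0.16, 0.06]
[-2.55, -0.1, 0.06]
[-2.56, -0.04, 0.06]
[-2.56, 0.01, 0.06]
[-2.55, 0.07, 0.06]
[-2.55, 0.12, 0.06]
[-2.55, 0.18, 0.07]
[-2.54, 0.24, 0.07]
[-2.54, 0.29, 0.07]
[-2.53, 0.35, 0.07]
[-2.52, 0.41, 0.07]
```

Emit:
apply_moves --dr '[[0,0,0.022],[0,0,0.022],[0,0,0.022],[0,0,0.022],[0,0,0.022],[0,0,0.022],[0,0,0.022],[0,0,0.022],[0,0,0.022],[0,0,0.022],[0,0,0.022],[0,0,0.022]]' --delta_pos '[[-2.55,-0.2,0],[-2.55,-0.15,0],[-2.55,-0.1,0],[-2.55,-0.04,0],[-2.55,0.01,0],[-2.55,0.07,0],[-2.55,0.12,0],[-2.55,0.18,0],[-2.55,0.24,0],[-2.55,0.29,0],[-2.5,0.35,0],[-2.5,0.4,0]]' --claw '[1,1,1,1,1,1,1,1,1,1,1,1]'

```text
time: 19.47
eef_pos: [0.5373, 0.0632, 0.1933]
eef_rot: [0.676, 0.737, -0.0, 0.0]
wrist_force: [0.2, -0.5, -2.0]
width: 0.0165
gripper_force: 30.0
```

```bash
python3 go.py .5405 .0658 .168 4.9 5
```

```text
pos [0.5373 0.0632 0.1933] total turn [0.0002 0.0003 0.0001] total tool shift cm [0.23 0.34 2.53]
dr row [0.     0.0001 0.    ]
shift row [0.046 0.068 0.505]
```

Emit:
apply_moves --dr '[[0,0,0],[0,0,0],[0,0,0],[0,0,0],[0,0,0],[0,0,0]]' --delta_pos '[[0.12,0.17,0.8],[0.11,0.17,0.8],[0,0,0.7],[0,0,0.2],[0,0,0],[0,0,0]]' --claw '[1,1,1,1,1,1]'

```text
time: 19.97
eef_pos: [0.5399, 0.0685, 0.1684]
eef_rot: [0.675, 0.738, -0.0, -0.0]
wrist_force: [-0.3, 0.4, -1.5]
width: 0.0162
gripper_force: 30.0
```

Run:
```python
from h import *
w=eyes.camera("wrist");S=eyes.camera("scene")
import pickle;pickle.dump((w,S),open("w7.pkl","wb")); p=np.array(sense()["eef_pos"]);print(p,sense()["eef_rot"])
a=w["color"][110:260,190:320,::-1];b=S["color"][155:225,210:290,::-1]
a=cv2.resize(a,(390,450),interpolation=3);b=cv2.resize(b,(400,350),interpolation=3);b=cv2.copyMakeBorder(b,0,100,0,0,0)
cv2.imwrite("pics/w7.png",np.hstack([a,b]))
for x in(.5385,.5405,.5425): print(x,proj(w,(x,.0658,.084),True),proj(S,(x,.0658,.084)))
t=p-[0,0,.0719];print("tip",t,proj(w,t,True),proj(S,t))
```

```text
[0.54020314 0.06817634 0.16882012] [6.75241574e-01 7.37596630e-01 1.54045255e-04 5.96008036e-05]
0.5385 [253.6304116  200.12366094] [253.69453553 177.47527222]
0.5405 [255.87495871 200.31439234] [253.0733766  177.28071089]
0.5425 [258.11850944 200.50470687] [252.4532262  177.08646547]
tip [0.54020314 0.06817634 0.09692012] [255.82692141 202.22372574] [252.57096823 173.47204643]
```

View pics/w7.png

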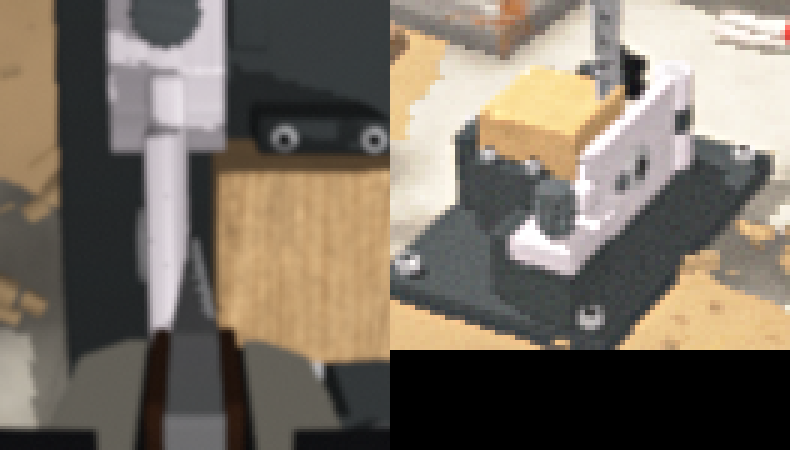

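The last view shows the pin home, with its head sitting on the tongue at (555,205). The blade tip is at crop column 196 and the gap's middle is at about 202, so I shift +1.2 mm along tool y and lower.

Emit:
apply_moves --dr '[[0,0,0],[0,0,0],[0,0,0],[0,0,0],[0,0,0],[0,0,0]]' --delta_pos '[[-0.2,0.12,0.3],[0,0,0.5],[0,0,0.5],[0,0,0.5],[0,0,0.4],[0,0,0]]' --claw '[1,1,1,1,1,1]'

```text
time: 20.57
eef_pos: [0.541, 0.0655, 0.1455]
eef_rot: [0.676, 0.737, -0.001, -0.001]
wrist_force: [-0.1, -0.3, -1.4]
width: 0.0165
gripper_force: 30.0
```

Emit:
apply_moves --dr '[[0,0,0],[0,0,0],[0,0,0],[0,0,0],[0,0,0]]' --delta_pos '[[0,0,0.4],[0,0,0.4],[0,0,0.4],[0,0,0.4],[0,0,0]]' --claw '[1,1,1,1,1]'

```text
time: 20.98
eef_pos: [0.5412, 0.0655, 0.1298]
eef_rot: [0.676, 0.737, -0.0, -0.0]
wrist_force: [-0.2, -0.2, -1.1]
width: 0.0167
gripper_force: 30.0
```

Emit:
apply_moves --dr '[[0,0,0],[0,0,0],[0,0,0],[0,0,0]]' --delta_pos '[[0,0,0.3],[0,0,0.3],[0,0,0.2],[0,0,0]]' --claw '[1,1,1,1]'

```text
time: 21.32
eef_pos: [0.5414, 0.0655, 0.1222]
eef_rot: [0.676, 0.737, -0.0, -0.0]
wrist_force: [-0.3, -0.5, -1.8]
width: 0.0163
gripper_force: 30.0
```

Emit:
apply_moves --dr '[[0,0,0],[0,0,0],[0,0,0]]' --delta_pos '[[0,0,0.2],[0,0,0.2],[0,0,0]]' --claw '[1,1,1]'

```text
time: 21.57
eef_pos: [0.5415, 0.0655, 0.1183]
eef_rot: [0.676, 0.737, -0.0, -0.0]
wrist_force: [0.0, 0.1, -1.1]
width: 0.0162
gripper_force: 30.0
```

Depth is about 37.5 mm with no contact yet.

Emit:
apply_moves --dr '[[0,0,0],[0,0,0],[0,0,0]]' --delta_pos '[[0,0,0.2],[0,0,0.2],[0,0,0]]' --claw '[1,1,1]'

```text
time: 21.82
eef_pos: [0.5414, 0.0655, 0.1143]
eef_rot: [0.676, 0.737, -0.0, -0.0]
wrist_force: [-0.4, 0.9, -1.9]
width: 0.0163
gripper_force: 30.0
```

Emit:
apply_moves --dr '[[0,0,0],[0,0,0],[0,0,0]]' --delta_pos '[[0,0,0.15],[0,0,0.15],[0,0,0]]' --claw '[1,1,1]'

```text
time: 22.07
eef_pos: [0.5414, 0.0655, 0.1113]
eef_rot: [0.676, 0.737, -0.0, -0.0]
wrist_force: [0.2, -0.5, -1.2]
width: 0.0165
gripper_force: 30.0
```

Emit:
apply_moves --dr '[[0,0,0],[0,0,0],[0,0,0]]' --delta_pos '[[0,0,0.15],[0,0,0.15],[0,0,0]]' --claw '[1,1,1]'

```text
time: 22.32
eef_pos: [0.5415, 0.0656, 0.1083]
eef_rot: [0.676, 0.737, -0.0, -0.0]
wrist_force: [-0.2, 0.5, -1.9]
width: 0.0161
gripper_force: 30.0
```

Emit:
apply_moves --dr '[[0,0,0],[0,0,0],[0,0,0]]' --delta_pos '[[0,0,0.1],[0,0,0.1],[0,0,0]]' --claw '[1,1,1]'

```text
time: 22.57
eef_pos: [0.5416, 0.0656, 0.1065]
eef_rot: [0.676, 0.737, -0.0, -0.0]
wrist_force: [0.0, -0.2, -1.7]
width: 0.0161
gripper_force: 30.0
```

Emit:
apply_moves --dr '[[0,0,0],[0,0,0],[0,0,0]]' --delta_pos '[[0,0,0.1],[0,0,0.1],[0,0,0]]' --claw '[1,1,1]'

```text
time: 22.82
eef_pos: [0.5416, 0.0656, 0.1045]
eef_rot: [0.676, 0.737, 0.0, -0.0]
wrist_force: [0.6, 0.5, -1.4]
width: 0.0166
gripper_force: 30.0
```

Emit:
apply_moves --dr '[[0,0,0],[0,0,0],[0,0,0]]' --delta_pos '[[0,0,0.1],[0,0,0.05],[0,0,0]]' --claw '[1,1,1]'

```text
time: 23.07
eef_pos: [0.5417, 0.0656, 0.1031]
eef_rot: [0.676, 0.737, 0.0, 0.0]
wrist_force: [-0.1, 0.5, -1.0]
width: 0.0166
gripper_force: 30.0
```

Emit:
apply_moves --dr '[[0,0,0],[0,0,0],[0,0,0]]' --delta_pos '[[0,0,0.1],[0,0,0.05],[0,0,0]]' --claw '[1,1,1]'

```text
time: 23.32
eef_pos: [0.5417, 0.0656, 0.1015]
eef_rot: [0.676, 0.737, 0.0, 0.0]
wrist_force: [1.6, -0.3, -0.5]
width: 0.0164
gripper_force: 30.0
```

Emit:
apply_moves --dr '[[0,0,0],[0,0,0],[0,0,0]]' --delta_pos '[[0,0,0.1],[0,0,0.05],[0,0,0]]' --claw '[1,1,1]'

```text
time: 23.57
eef_pos: [0.5418, 0.0656, 0.1001]
eef_rot: [0.676, 0.737, 0.0, 0.0]
wrist_force: [2.2, -0.0, -1.3]
width: 0.0164
gripper_force: 30.0
```

Emit:
apply_moves --dr '[[0,0,0],[0,0,0],[0,0,0]]' --delta_pos '[[0,0.03,0.05],[0,0,0.05],[0,0,0]]' --claw '[1,1,1]'

```text
time: 23.82
eef_pos: [0.5419, 0.0656, 0.099]
eef_rot: [0.676, 0.737, -0.0, -0.0]
wrist_force: [0.9, 0.2, -1.6]
width: 0.016
gripper_force: 30.0
```

Emit:
apply_moves --dr '[[0,0,0],[0,0,0],[0,0,0]]' --delta_pos '[[0,0.02,0.05],[0,0,0.05],[0,0,0]]' --claw '[1,1,1]'

```text
time: 24.07
eef_pos: [0.542, 0.0656, 0.098]
eef_rot: [0.676, 0.737, -0.0, -0.0]
wrist_force: [1.4, 0.5, -2.1]
width: 0.0163
gripper_force: 30.0
```

Emit:
apply_moves --dr '[[0,0,0],[0,0,0],[0,0,0]]' --delta_pos '[[0,0.03,0.05],[0,0,0.05],[0,0,0]]' --claw '[1,1,1]'

```text
time: 24.32
eef_pos: [0.542, 0.0656, 0.097]
eef_rot: [0.676, 0.737, -0.0, -0.0]
wrist_force: [-0.5, 0.1, -1.0]
width: 0.0166
gripper_force: 30.0
```

Emit:
apply_moves --dr '[[0,0,0],[0,0,0],[0,0,0]]' --delta_pos '[[0,0,0.05],[0,0,0.05],[0,0,0]]' --claw '[1,1,1]'

```text
time: 24.57
eef_pos: [0.542, 0.0655, 0.0961]
eef_rot: [0.676, 0.737, -0.0, -0.0]
wrist_force: [-2.9, -0.5, 3.0]
width: 0.0166
gripper_force: 30.0
```

Emit:
apply_moves --dr '[[0,0,0],[0,0,0],[0,0,0]]' --delta_pos '[[0,-0.02,0.03],[0,0,0.03],[0,0,0]]' --claw '[1,1,1]'

```text
time: 24.82
eef_pos: [0.542, 0.0656, 0.0956]
eef_rot: [0.676, 0.737, -0.0, -0.0]
wrist_force: [-2.0, -0.4, 4.5]
width: 0.0164
gripper_force: 30.0
```

Run:
```python
from h import *
for i in range(4):
    s=sense();print(np.round(s["wrist_force"],1),np.round(s["ft_torque"],2),np.round(s["eef_pos"],4)); eyes.camera("top")
```

```text
[-2.  -0.4  4.5] [-0.11  0.48 -0.03] [0.542  0.0656 0.0956]
[-2.9  0.   4.6] [-0.07  0.57  0.02] [0.542  0.0656 0.0955]
[-2.9 -0.4  4.9] [-0.14  0.6   0.02] [0.5419 0.0656 0.0955]
[-3.  -0.2  4.9] [-0.12  0.63  0.01] [0.542  0.0656 0.0955]
```

Emit:
apply_moves --dr '[[0,0,0],[0,0,0],[0,0,0]]' --delta_pos '[[0,-0.03,0.03],[0,0,0.03],[0,0,0]]' --claw '[1,1,1]'

```text
time: 25.27
eef_pos: [0.5419, 0.0656, 0.095]
eef_rot: [0.676, 0.737, 0.0, 0.0]
wrist_force: [-2.9, -1.2, 5.7]
width: 0.0163
gripper_force: 30.0
```

Run:
```python
from h import *
for i in range(3):
    s=sense();print(np.round(s["wrist_force"],1),np.round(s["ft_torque"],2),np.round(s["eef_pos"],4),R.from_quat(s["eef_rot"]).as_matrix()[:,2].round(4)); w=eyes.camera("scene")
print(proj(w,(.524,.1397,.081)),[(b["box"],b["conf"]) for b in models.boxes_of("pin",w)[:3]])
```

```text
[-2.9 -1.2  5.7] [-0.14  0.46  0.03] [0.5419 0.0656 0.095 ] [ 2.e-04 -1.e-04 -1.e+00]
[-3.1 -0.4  5.9] [-0.13  0.47  0.1 ] [0.542  0.0656 0.095 ] [ 2.e-04 -0.e+00 -1.e+00]
[-2.  -1.   5.2] [-0.11  0.45  0.05] [0.5419 0.0656 0.095 ] [ 2.e-04 -0.e+00 -1.e+00]
[242.41436274 192.27019215] [([240.7, 188.7, 7.5, 14.2], 0.4)]
```

Emit:
apply_moves --dr '[[0,0,0],[0,0,0],[0,0,0],[0,0,0]]' --delta_pos '[[0,-0.03,0.04],[0,0,0.04],[0,0,0],[0,0,0]]' --claw '[1,1,1,1]'

```text
time: 25.8
eef_pos: [0.5419, 0.0656, 0.0943]
eef_rot: [0.676, 0.737, 0.0, 0.0]
wrist_force: [-1.1, 0.1, 6.4]
width: 0.0164
gripper_force: 30.0
```

Run:
```python
from h import *
for i in range(4):
    s=sense();print(np.round(s["wrist_force"],1),np.round(s["ft_torque"],2),np.round(s["eef_pos"],4)); w=eyes.camera("scene")
```

```text
[-1.1  0.1  6.4] [-0.18  0.4   0.06] [0.5419 0.0656 0.0943]
[-1.6 -1.1  6.1] [-0.14  0.41  0.09] [0.5419 0.0657 0.0943]
[-1.2 -0.4  5.4] [-0.15  0.34  0.06] [0.5419 0.0656 0.0943]
[-2.9 -0.7  6.4] [-0.15  0.41  0.01] [0.5419 0.0656 0.0944]
```

```bash
python3 -c "
from station import order
print(order.close_job())"
```

```text
the job is handed in; nothing more can be done
None
```

I shut and pinned the gate and handed the job in with the gauge upright, gripped and snug in the gap, about 61–62 mm deep under a light push of about 7 N. The three blue look-alikes, which had stood on their tips, toppled beside the gauge stand early on; I felt no contact with them, but I don't know why they fell.

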